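# Pin the spindle and hold a spread snap ring over its groove

## Task

First lock the spindle fixture: take the locking pin from its rest block, put it fully home in the round opening of the fixture's base and let go of it. Then take the snap-ring pliers by their handles from the stand, squeeze them so that the snap ring on their tips is fully spread, slide the ring down over the axle stub until it is level with and centred on the groove, clear of the shaft, and finish there, still holding the pliers upright and squeezed with the ring spread. Do not push the flux bottle, the tape roll, the heat sink or the battery away.

Things in the scene. Friction and masses are not known exactly. Their poses are not given: they have to be found in the camera images.
- fixture: Fixed aluminium base block 70 x 120 x 28 mm (x, y, z) with a dark round boss and an upright steel axle stub. Origin: centre of its underside, on the bench; z up. The stub stands at y = -22 mm, the pin opening at y = +33 mm. Boss: 52 mm wide up to z = 37, 38 mm wide up to z = 42 mm. The stub above it is 18 mm in diameter with its top at z = 87 mm, and a 14 mm diameter groove from z = 52 to 64 mm.
- groove (a point): Centre of the groove: on the stub's axis, 58 mm above the bench, 29 mm below the stub's top. The groove is 12 mm tall.
- opening (a point): Centre of the mouth of the round opening in the base's top face, 28 mm above the bench. Straight down, 10 mm in diameter, 26 mm deep, its rim chamfered by 2 mm. It is 55 mm from the stub's axis.
- pin_tip (a point): Lower tip of the locking pin, on its axis; z runs up the pin. The pin is loose, 30 g, and stands upright in the rest block. Shank: 8 mm in diameter, 24 mm long, chamfered foot; above it a dark grip 13 mm in diameter, 44 mm long. Fully home, the grip's lower face rests on the base's top and the tip is 4 mm above the bench.
- pin_grip (a point): Centre of the pin's grip, 46 mm above the tip, where it can be grasped from above.
- pin_block: Fixed grey rest block 46 x 46 x 28 mm with one upright round hole in the middle of its top, in which the pin stands at the start. Origin: centre of its underside.
- stand: Fixed grey open-topped stand for the pliers, 42 x 56 x 40 mm (x, y, z), walls and floor 5 mm. Origin: centre of its underside. The pliers must be lifted straight up out of it by at least 40 mm.
- pliers: Reverse-action snap-ring pliers, loose, 90 g, 113 mm tall, upright in the stand: ring down, handles up. Two levers, on the +y and -y side, joined by a pivot along x, 52 mm above the origin. Origin: between the jaw tips at the lower end; z up to the handles. Squeezing the handles along y spreads the jaws; a spring closes them. Jaws: up to 28 mm wide along x; spread, 36 mm over their outsides.
- ring (a point): Centre of the snap ring on the plier tips, 4 mm above the pliers' origin. Round 4 mm wire in two half arcs, one on each jaw, lying across the pliers' z axis. Fully spread its bore is 23 mm (2.5 mm to spare all round the stub); relaxed it is 14 mm along y and cannot pass. Free room between the jaws up to 42 mm above the ring.
- handles (a point): Centre between the two black handles, 89 mm above the ring, where to grasp. Each handle is a flat pad 18 mm wide (x), reaching 25 mm below to 21 mm above this point, facing out along +y or -y. Over their outsides 46 mm relaxed, 38 mm fully squeezed, then parallel and on their stop. About 5 N begins, 8 N completes the squeeze; 20 to 40 N holds the pliers firmly.
- jaw_left (a joint): Opening angle of the +y jaw: 0 relaxed, about 0.1 rad fully spread (stop).
- jaw_right (a joint): Opening angle of the -y jaw: 0 relaxed, about 0.1 rad fully spread (stop); it moves together with the other.
- flux_bottle_mid (a point): Centre of a small white dropper bottle with a black cap, 30 mm in diameter, 74 mm tall, a bystander.
- film_tape_mid (a point): Centre of a roll of amber tape lying flat, 56 mm in diameter, 15 mm tall, a bystander.
- heat_sink_mid (a point): Centre of a finned aluminium heat sink 30 x 30 x 17 mm, a bystander.
- battery_mid (a point): Centre of a block battery lying on its side, 26 x 49 x 17 mm, a bystander.

How it is judged:
By the outcome, as a careful person would: the job done as asked, in the order asked, and still so for the second after the job is handed in, while the arm keeps its last pose, push and grip.
It also fails if it takes over 58 s, if anything falls off the work surface, if the arm or the gripper's body presses on something with over 40 N, if the wrist force passes 120 N, or if a joint passes its speed limit or range.

## Robot

A 7-joint arm with a two-finger parallel gripper is mounted at the origin on a cart in front of the work surface, level with it; the furniture and walls round the work are solid. World frame = base frame: x ahead of the robot, y to its left, z up, the work surface at z = 0. Lengths are in m, angles in degrees, forces in N, time in s.
With the tool pointing down it reaches from about 0.35 to 0.9 m from the base axis. Payload 8.1 kg.
Tool frame: the origin (TCP) lies on the centre line of the jaws, within the pads' length; the fingertips stand 17 mm ahead of it and the grasp point (between the pads) lies 2 mm behind it (robot.tip_reach is the distance from the TCP to the fingertips, in m); z points along the fingers, y is the line along which they close (so a half turn about z gives the same grasp; the last joint's range is limited). The gripper opens to 85 mm and grips with 20 to 120 N. Pads are 22 mm wide; open, the fingers measure 114 mm over their backs; the gripper's body (76 mm by 85 mm) begins 54 mm behind the grasp point. The pads swing forward as they close: fully open they stand 13 mm farther back than shut.
Start: joints at [61.329, 24.895, 1.432, 90.138, -0.665, 64.973, -4.303], TCP at [0.242, -0.576, 0.224] pointing down, gripper open.
Joint ranges: [-149.89, 149.89], [-25.12, 119.58], [-72.63, 75.52], [4.76, 147.25], [-75.54, 255.54], [6.69, 114.76], [-157.13, 157.13]. Speed limits (degrees/s): [127.2, 127.2, 172.46, 172.46, 180, 180, 180].

## Interface

Orientations are given as [roll, pitch, yaw] about the fixed x, y, z axes, in that order (R = Rz(yaw) Ry(pitch) Rx(roll)).
In Python, from plant import robot, imaging gives the robot as it stands.
- The arm moves only by the tool send_rows, never from a script. Its argument "targets" is one flat list of numbers, 7 for each row, row after row: the shift along the tool's x, y, z scaled (see below), then the turn, a rotation vector about the tool's x, y, z scaled (see below), then the gripper command: -1 is shut, 1 is fully open, values between are in proportion. In form: [dx, dy, dz, ax, ay, az, jaw, dx, dy, dz, ax, ay, az, jaw, ...]. A call has 1 to 12 rows; each row shifts and turns the commanded pose from where the row before left it, along the tool's axes as they then stand; what a row does not reach is not made up. The controller multiplies each number of a shift by 30 cm and each number of a turn by 0.1 rad. A row lasts 1/10 s, in which the tool goes at most 50 mm and 8.59 degrees, less where a joint would pass 70% of its speed; a pose out of reach is approached as far as the arm can. A call with a number of a shift or a turn outside -1 to 1 is refused whole. A call with a gripper value outside its range is refused whole. The fingers move at their own pace and stop on an object; "newtons" is the grip in N (left out, the last holds). Time passes only in rows, so rows that do not move let the fingers close. It gives the time, the measured TCP pose, the force, the opening and the grip force at its end, in the units of the state.
- robot.observe(): the state, without advancing time (a new reading comes with each control period).
- imaging.grab_frame(name): name is "side" or "top"; returns (picture, depth): 384x512x3 uint8, red, green, blue; 384x512 float32, m along the optical axis (not along the pixel's ray), 0 where there is no reading.
- imaging.camera_info(name): a dict with "fov_y" (degrees; the focal length in pixels is half the picture's height over the tangent of half this angle, whatever the lens; pixels are square), "cx", "cy" (the principal point, pixels), "R" (3x3) and "t" (3): a world point X has camera coordinates R X + t. Camera axes: x right, y down, z forward; pixel columns grow to the right and rows downward; lengths in m; the calibration is good to about 2 mm. A picture is of the moment at which its call begins. camera_info takes no time and is no camera call.
- robot.sign_off(): hands the job in; it is judged then, once.
The state is a dict: "time": time; "qpos": joint angles; "qd": joint speeds; "effort": joint torques, N m; "tool_pos": TCP position; "eef_rot": TCP orientation; "wrist_force": force on the tool from outside, world axes, zero at the start; "wrist_torque": the same for the moment, N m; "grip_width": opening from 0.0 (shut) to 1.0 (fully open); "grasp_force": force on a finger pad.
Only numpy, scipy, OpenCV 4.12 (cv2) and the standard library are available. Lean on these libraries where they do the work, as an engineer would, in place of code of your own. Each camera call takes 0.05 s, during which the arm holds its last target. There are 200 camera calls.

## Working session

There is one attempt and no reset: what is moved stays moved. The work goes in short steps, Python scripts to look and compute and a tool call to move; the robot and the scene stay as the last step left them, time stands still between calls to the robot, and variables do not carry over. Pictures are saved under pics/ and viewed, at most 10 in all, crops included, and the job is handed in when it is done.

Besides the shell and the picture viewer there is one more tool, called after "Emit:" as name(argument=value, ...) on one line, values as JSON. send_rows: Moves the arm, as the interface text tells. Shifts and turns lie within -1 to 1; 1 stands for 30 cm of shift or 0.1 rad of turn. Its arguments: {"type":"object","properties":{"targets":{"type":"array"},"newtons":{"type":"number"}},"required":["targets"]}

```bash
ls; mkdir -p pics; cat > h.py <<'E'
import numpy as np, cv2
from plant import robot, imaging
def grab(n):
    p,d=imaging.grab_frame(n); np.savez(f'/tmp/{n}.npz',p=p,d=d); return p,d
def load(n):
    z=np.load(f'/tmp/{n}.npz'); return z['p'],z['d']
def K(n):
    c=imaging.camera_info(n); f=192/np.tan(np.radians(c['fov_y'])/2); return f,c['cx'],c['cy'],np.array(c['R']),np.array(c['t'])
def world(n,d):
    f,cx,cy,R,t=K(n); v,u=np.mgrid[0:384,0:512]
    P=np.stack([(u-cx)/f*d,(v-cy)/f*d,d],-1); return (P-t)@R
def atz(n,u,v,z):
    f,cx,cy,R,t=K(n); o=-R.T@t; r=R.T@np.array([(u-cx)/f,(v-cy)/f,1]); return o+r*(z-o[2])/r[2]
def proj(n,X):
    f,cx,cy,R,t=K(n); p=R@np.array(X)+t; return f*p[0]/p[2]+cx, f*p[1]/p[2]+cy
def save(p,name,box=None,s=1):
    if box: p=p[box[1]:box[3],box[0]:box[2]]
    cv2.imwrite('pics/'+name,cv2.resize(p[:,:,::-1],None,fx=s,fy=s,interpolation=cv2.INTER_CUBIC))
E
python3 - <<'E'
from h import *
for n in('top','side'):
    p,d=grab(n); save(p,n+'0.png',s=1.5)
    c=imaging.camera_info(n); print(n,c)
    print((d>0).mean())
print(robot.observe())
E
```

```text
pics
top {'fov_y': 47.06503928743608, 'cx': 248.99911688777362, 'cy': 195.755707717054, 'R': array([[-0.00542537, -0.99973343, -0.02244195],
       [-0.99693092,  0.00716016, -0.07795819],
       [ 0.07809809,  0.02195013, -0.99670401]]), 't': array([0.17513465, 0.56522483, 1.03308759])}
0.9958292643229166
side {'fov_y': 50.418742211467965, 'cx': 255.92310421828876, 'cy': 189.58364423994442, 'R': array([[-0.9871343 , -0.15915371, -0.01536108],
       [-0.05016202,  0.3994738 , -0.91537121],
       [ 0.15182108, -0.90282378, -0.40231777]]), 't': array([0.55829488, 0.02068214, 0.95588694])}
0.9956868489583334
{'time': 0.1, 'qpos': array([61.32920031, 24.93323062,  1.43008024, 90.1820014 , -0.6637985 ,
       64.97403258, -4.30221215]), 'qd': array([ 0.01719224, -0.2710884 ,  0.08320897, -0.12265449,  0.03792239,
       -0.04958785, -0.12601625]), 'effort': array([ 5.09078731e-03, -6.71756029e+01,  1.02974944e+00, -3.16906285e+01,
        1.60451245e-02,  7.16957089e-03,  4.01890190e-05]), 'tool_pos': array([ 0.24189919, -0.57580017,  0.22280868]), 'eef_rot': array([-1.79919402e+02,  7.80521830e-03,  2.27900817e+01]), 'wrist_force': array([ 0.30002322, -0.33180305,  0.78540186]), 'wrist_torque': array([ 0.03591715, -0.01960736, -0.00388779]), 'grasp_force': 0.0, 'grip_width': 0.9996021511555941}
```

View pics/top0.png

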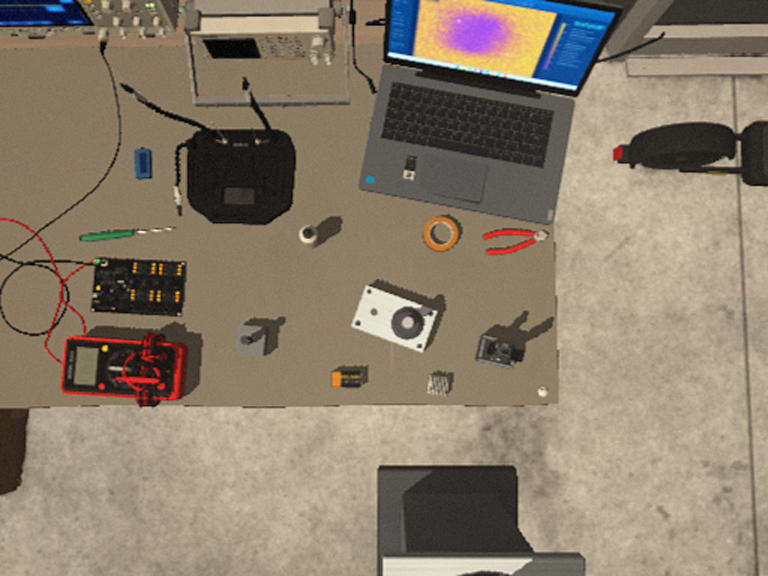

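View pics/side0.png

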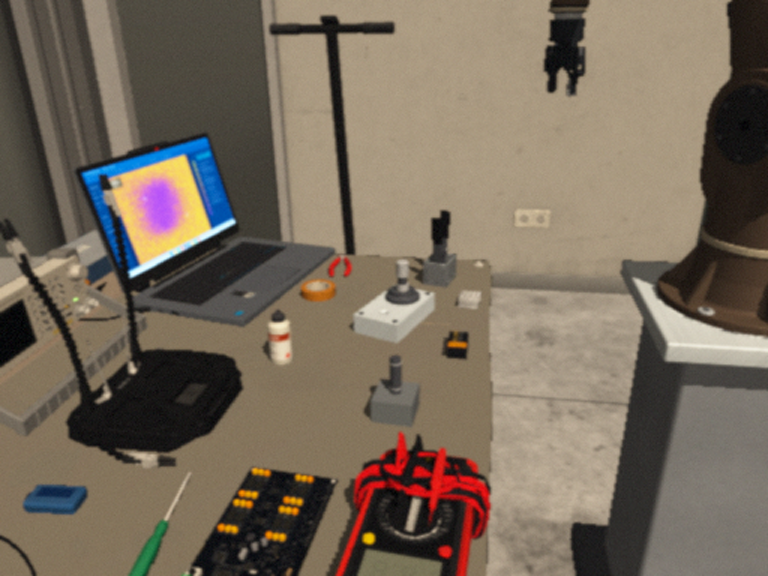

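The top view shows the fixture near (395,318) in the 1.5x picture, the pin block at (252,337), and the stand with pliers at (500,350). The bottle is at (308,235), tape (441,233), battery (349,377) and heat sink (438,383). Next I measure from depth and enlarged crops.

```bash
python3 - <<'E'
from h import *
p,d=load('top'); W=world('top',d)
def reg(name,box,zlo,zhi,n='top',W=W):
    x0,y0,x1,y1=box; P=W[y0:y1,x0:x1].reshape(-1,3); P=P[(P[:,2]>zlo)&(P[:,2]<zhi)]
    if len(P)<3: print(name,'few',len(P)); return
    r=cv2.minAreaRect((P[:,:2]*1000).astype(np.float32))
    print(name,len(P),'mean',P.mean(0).round(4),'zq',np.percentile(P[:,2],[5,50,95]).round(4),'rect',np.round(r[0],1),np.round(r[1],1),round(r[2],1))
reg('table',(180,180,220,200),-.05,.05)
reg('fixtop',(230,185,296,240),.02,.033)
reg('fix boss',(230,185,296,240),.035,.046)
reg('stub',(230,185,296,240),.07,.1)
reg('block',(150,205,190,245),.02,.035)
reg('pin',(150,205,190,245),.05,.1)
reg('stand',(310,205,365,255),.03,.048)
reg('pliers',(310,205,365,255),.07,.16)
s,ds=load('side'); Ws=world('side',ds)
reg('s fix',(230,185,300,230),.02,.033,'side',Ws)
reg('s stub',(255,170,285,195),.05,.1,'side',Ws)
reg('s pin',(250,230,280,262),.04,.1,'side',Ws)
reg('s blk',(240,230,290,290),.02,.033,'side',Ws)
reg('s pliers',(280,135,310,172),.06,.16,'side',Ws)
reg('s stand',(275,150,310,195),.03,.045,'side',Ws)
a=p[180:250,225:365]; b=p[205:245,145:195]; c=s[130:290,230:330]
A=cv2.resize(a,(770,385),interpolation=2)
save(A,'crop1.png')
B=cv2.resize(b,(440,352),interpolation=2); C=cv2.resize(c,(355,568),interpolation=2)
o=np.zeros((568,800,3),np.uint8); o[:352,:440]=B; o[:,445:]=C; save(o,'crop2.png')
E
```

```text
table 798 mean [5.845e-01 2.938e-01 1.000e-04] zq [-0.003   0.0001  0.0034] rect [584.8 294.1] [97.3 47.9] 89.7
fixtop 1107 mean [0.5295 0.1471 0.0283] zq [0.0251 0.0282 0.0317] rect [527.6 141.3] [120.   70.2] 69.7
fix boss 260 mean [0.5196 0.1211 0.0398] zq [0.0354 0.0402 0.0443] rect [530.  123.4] [71.2 49.5] 11.5
stub 49 mean [0.5194 0.1208 0.0863] zq [0.083  0.0863 0.0896] rect [518.9 119.9] [15.8 15.7] 89.5
block 342 mean [0.4942 0.3688 0.0284] zq [0.0248 0.0285 0.0315] rect [494.3 369.9] [46.7 46. ] 85.3
pin 34 mean [0.4941 0.3684 0.0695] zq [0.0563 0.0711 0.0746] rect [493.5 368.6] [11.5 10.9] 2.1
stand 166 mean [ 0.4751 -0.0164  0.0392] zq [0.0336 0.0393 0.0433] rect [474.4 -20. ] [56.2 42. ] 76.3
pliers 102 mean [ 0.4728 -0.0257  0.1051] zq [0.0781 0.1125 0.1183] rect [474.1 -20.4] [50.3 18. ] 76.5
s fix 725 mean [0.5282 0.1607 0.0258] zq [0.0214 0.0258 0.0306] rect [527.3 142.8] [123.8  71.6] 69.7
s stub 124 mean [0.5187 0.126  0.07  ] zq [0.051  0.0708 0.0849] rect [518.9 123.1] [15.5 17.7] 8.1
s pin 142 mean [0.4932 0.374  0.058 ] zq [0.0425 0.0588 0.0705] rect [493.7 372.1] [11.9 11.6] 6.5
s blk 477 mean [0.4926 0.3765 0.0258] zq [0.0216 0.0261 0.0279] rect [493.5 371.4] [48.3 46.4] 85.5
s pliers 263 mean [ 0.4742 -0.0137  0.0906] zq [0.0635 0.0918 0.1131] rect [474.3 -19. ] [53.4 18.4] 75.4
s stand 152 mean [ 0.4743 -0.0048  0.0356] zq [0.0306 0.036  0.0419] rect [487.9  37.4] [177.1  41.9] 76.3
```

View pics/crop1.png

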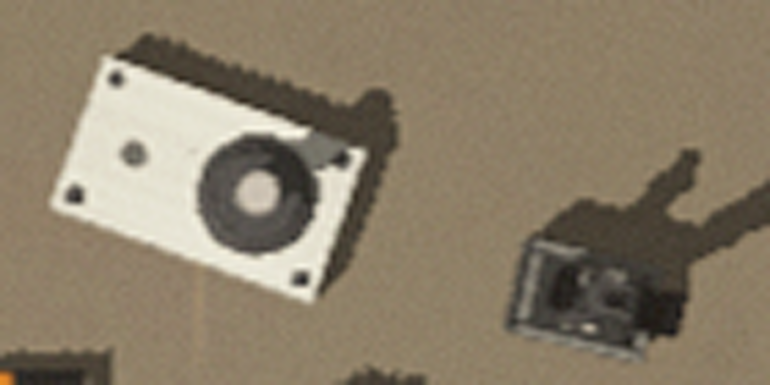

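View pics/crop2.png

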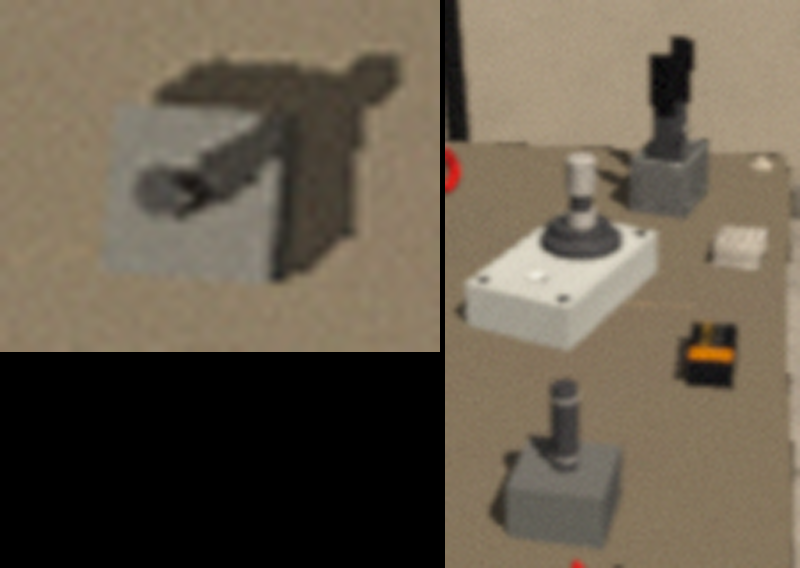

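Crop 1 shows the opening at crop (134,153) and the stub top at (258,193). The pliers' handles run along the stand's long side. Crop 2 shows the pin upright in its block, seen from both cameras.

```bash
python3 - <<'E'
from h import *
print('opening top',atz('top',225+134/5.5-.4,180+153/5.5-.4,.028), 'stub',atz('top',225+258/5.5-.4,180+193/5.5-.4,.087))
# side crop scale 3.55, offset (230,130), x offset 445
f=lambda u,v:(230+(u-445)/3.55-.4,130+v/3.55-.4)
print('opening side',atz('side',*f(537,277),.028),'stubtop',atz('side',*f(581,158),.087),'pintop',atz('side',*f(565,385),.072))
print('pin top',atz('top',145+160/8.8-.4,205+188/8.8-.4,.072))
for n,u,v,z in(('bottle',308,230,.074),('tape',441,233,.015),('sink',438,383,.017),('bat',349,377,.017)): print(n,atz('top',u/1.5,v/1.5,z))
E
```

```text
opening top [0.53812225 0.17171712 0.028     ] stub [0.51839503 0.1198819  0.087     ]
opening side [0.53764333 0.17596495 0.028     ] stubtop [0.51718217 0.12861937 0.087     ] pintop [0.49198658 0.37282126 0.072     ]
pin top [0.49469816 0.36806001 0.072     ]
bottle [0.66127216 0.27067507 0.074     ]
tape [0.66477048 0.06184955 0.015     ]
sink [0.42370853 0.06998816 0.017     ]
bat [0.43379526 0.21152575 0.017     ]
```

Emit:
send_rows(targets=[0,0,0,0,0,-0.91,1,0,0,0,0,0,-0.91,1,0,0,0,0,0,-0.91,1,0,0,0,0,0,-0.91,1,0,0,0,0,0,-0.91,1,0,0,0,0,0,-0.91,1,0,0,0,0,0,-0.91,1,0,0,0,0,0,-0.91,1,0,0,0,0,0,-0.91,1,0,0,0,0,0,0,1])

```text
time: 1.1
tool_pos: [0.2419, -0.576, 0.2231]
eef_rot: [-180.0, -0.0, 69.8]
wrist_force: [0.7, -0.1, -0.0]
grip_width: 1.002
grasp_force: 0.0
```

Emit:
send_rows(targets=[0.121,0.026,0,0,0,0,1,0.121,0.026,0,0,0,0,1,0.121,0.026,0,0,0,0,1,0.121,0.026,0,0,0,0,1,0.121,0.026,0,0,0,0,1,0.121,0.026,0,0,0,0,1,0.121,0.026,0,0,0,0,1,0.121,0.026,0,0,0,0,1,0.121,0.026,0,0,0,0,1,0.121,0.026,0,0,0,0,1,0.121,0.026,0,0,0,0,1,0.121,0.026,0,0,0,0,1])

```text
time: 2.3
tool_pos: [0.4814, -0.1987, 0.2235]
eef_rot: [-180.0, 0.0, 69.5]
wrist_force: [0.9, -0.5, 0.3]
grip_width: 1.004
grasp_force: 0.0
```

Emit:
send_rows(targets=[0.13,-0.044,0,0,0,0,1,0.13,-0.044,0,0,0,0,1,0.13,-0.044,0,0,0,0,1,0.13,-0.044,0,0,0,0,1,0.13,-0.044,0,0,0,0,1,0.13,-0.044,0,0,0,0,1,0.13,-0.044,0,0,0,0,1,0.13,-0.044,0,0,0,0,1,0.13,-0.044,0,0,0,0,1,0.13,-0.044,0,0,0,0,1,0.13,-0.044,0,0,0,0,1,0,0,0,0,0,0,1])

```text
time: 3.5
tool_pos: [0.4918, 0.2593, 0.2235]
eef_rot: [-179.9, -0.2, 70.0]
wrist_force: [-0.7, -0.0, -0.4]
grip_width: 1.001
grasp_force: 0.0
```

Emit:
send_rows(targets=[0.0875,-0.03,0,0,0,0,1,0.0875,-0.03,0,0,0,0,1,0.0875,-0.03,0,0,0,0,1,0.0875,-0.03,0,0,0,0,1,0,0,0.06,0,0,0,1,0,0,0.06,0,0,0,1,0,0,0.06,0,0,0,1,0,0,0.06,0,0,0,1,0,0,0,0,0,0,1,0,0,0,0,0,0,1])

```text
time: 4.5
tool_pos: [0.4962, 0.3632, 0.1516]
eef_rot: [-180.0, 0.0, 69.6]
wrist_force: [-0.0, 0.1, -0.9]
grip_width: 1.003
grasp_force: 0.0
```

```bash
python3 - <<'E'
from h import *
print(robot.observe()['tool_pos'])
p,d=grab('top'); s,ds=grab('side')
a=p[190:250,130:210]; c=s[190:290,215:325]
o=np.zeros((450,800,3),np.uint8); o[:300,:400]=cv2.resize(a,(400,300),interpolation=2); o[:360,404:800]=cv2.resize(c,(396,360),interpolation=2); save(o,'near1.png')
E
```

```text
[0.49616265 0.36323895 0.15159499]
```

View pics/near1.png

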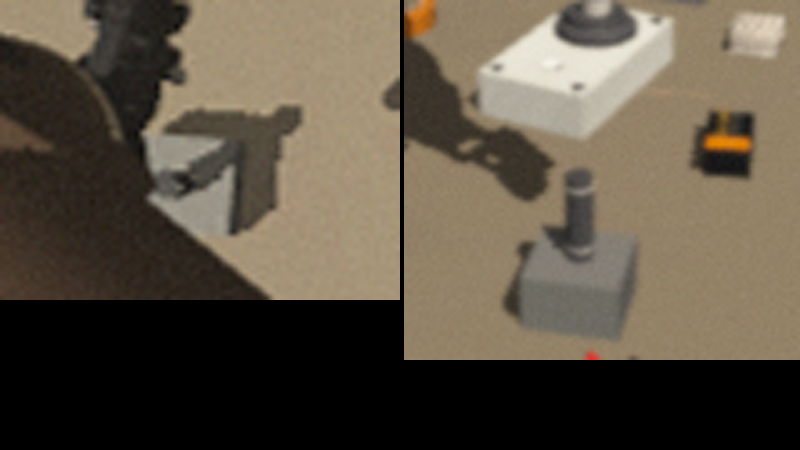

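The pin still stands in its block, with its top at crop (580,178) of the side view. The gripper is above that crop, and the arm partly hides the top view. I'll project the TCP and check in the side view.

```bash
python3 - <<'E'
from h import *
s,ds=load('side')
T=np.array([0.4962,.3632,.1516])
print('TCP px',proj('side',T),'tip',proj('side',T-[0,0,.004]),'pin top',proj('side',[.494,.370,.072]))
W=world('side',ds)
P=W[100:235,215:325].reshape(-1,3)
for z in(.14,.16,.18):
    Q=P[(abs(P[:,2]-z)<.012)&(np.hypot(P[:,0]-.496,P[:,1]-.363)<.1)]; 
    if len(Q): print(z,len(Q),Q.min(0).round(3),Q.max(0).round(3),Q.mean(0).round(4))
save(s,'near2.png',(200,60,330,270),2.8)
E
```

```text
TCP px (np.float64(261.2221149270502), np.float64(190.92362769949514)) tip (np.float64(261.247788983222), np.float64(193.23935272657525)) pin top (np.float64(262.4313614824707), np.float64(237.09377358187618))
0.16 3 [0.449 0.349 0.171] [0.537 0.385 0.172] [0.4795 0.37   0.1713]
0.18 275 [0.443 0.34  0.171] [0.551 0.395 0.192] [0.4982 0.3699 0.183 ]
```

View pics/near2.png

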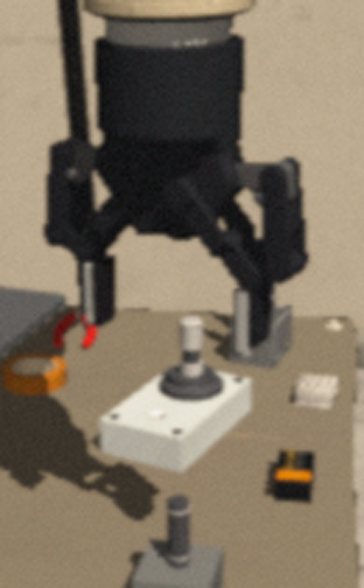

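The side view shows the open gripper centred over the pin, with fingertips at crop (96,323) and (255,345), roughly z = 0.17. That is higher than the stated tool geometry predicts, so I'm checking it.

```bash
python3 - <<'E'
from h import *
print([a for a in dir(robot) if a[0]!='_'],robot.tip_reach); o=robot.observe(); print(o['tool_pos'],o['qpos'])
s,ds=load('side'); W=world('side',ds)
for lo,hi in((228,240),(284,296)):
    P=W[100:200,lo:hi].reshape(-1,3); P=P[np.hypot(P[:,0]-.496,P[:,1]-.363)<.09]; print(np.sort(P[:,2])[[0,3,8,20]].round(4), P[P[:,2]<np.sort(P[:,2])[20]].mean(0).round(4))
p,d=load('top'); W=world('top',d); P=W[150:260,90:210].reshape(-1,3); P=P[(np.hypot(P[:,0]-.496,P[:,1]-.363)<.09)&(P[:,2]>.1)]; print(len(P),np.sort(P[:,2])[[0,5,20]].round(4))
E
```

```text
['MotionError', 'observe', 'sign_off', 'tip_reach'] 0.017
[0.49655655 0.36393981 0.15256972] [-21.05536485  30.9814     -29.84606539  94.59287842  17.39830758
  59.0148757  -76.73280199]
[0.1708 0.1724 0.1736 0.176 ] [0.5388 0.3525 0.1739]
[0.1712 0.1732 0.1744 0.1779] [0.4538 0.3879 0.1748]
4259 [0.1758 0.1862 0.2164]
```

Emit:
send_rows(targets=[0,0,0,0,0,0,-0.6,0,0,0,0,0,0,-0.6,0,0,0,0,0,0,-0.6,0,0,0,0,0,0,-0.6,0,0,0,0,0,0,-0.6,0,0,0,0,0,0,-0.6,0,0,0,0,0,0,-0.6,0,0,0,0,0,0,-0.6], newtons=30)

```text
time: 5.4
tool_pos: [0.4961, 0.3636, 0.1515]
eef_rot: [180.0, 0.0, 69.7]
wrist_force: [0.1, 0.2, 0.7]
grip_width: 0.202
grasp_force: 0.0
```

```bash
python3 - <<'E'
from h import *
o=robot.observe(); print(o['tool_pos'],o['grip_width'])
s,ds=grab('side'); W=world('side',ds)
P=W[100:225,225:305].reshape(-1,3); P=P[(np.hypot(P[:,0]-.496,P[:,1]-.363)<.09)&(P[:,2]>.1)]; i=np.argsort(P[:,2]);print(P[i[[0,3,8,20,60]]].round(4),P[i[:80]].mean(0))
E
```

```text
[0.49613558 0.36358281 0.15146163] 0.2022112068690325
[[0.5048 0.3611 0.157 ]
 [0.5116 0.3678 0.1578]
 [0.485  0.3776 0.1584]
 [0.513  0.3688 0.1598]
 [0.4804 0.3779 0.1638]] [0.49778595 0.36932843 0.1616775 ]
```

The fingertips sit about 6 mm behind the reported TCP, not 17 mm ahead of it. I'll go by what the camera shows. Reopening, aligning and descending in steps.

Emit:
send_rows(targets=[0.018,-0.014,0,0,0,0,1,0,0,0,0,0,0,1,0,0,0,0,0,0,1,0,0,0,0,0,0,1,0,0,0,0,0,0,1,0,0,0,0,0,0,1,0,0,0.076,0,0,0,1,0,0,0.076,0,0,0,1,0,0,0.076,0,0,0,1,0,0,0.076,0,0,0,1,0,0,0,0,0,0,1,0,0,0,0,0,0,1])

```text
time: 6.65
tool_pos: [0.494, 0.3702, 0.0606]
eef_rot: [-180.0, 0.0, 69.7]
wrist_force: [0.5, 0.4, 0.3]
grip_width: 0.999
grasp_force: 0.0
```

```bash
python3 - <<'E'
from h import *
o=robot.observe(); print(o['tool_pos'],o['grip_width'])
s,ds=grab('side'); W=world('side',ds)
save(s,'near3.png',(200,140,330,300),3.6)
E
```

```text
[0.49400411 0.37015167 0.0605603 ] 0.9985316000528739
```

View pics/near3.png

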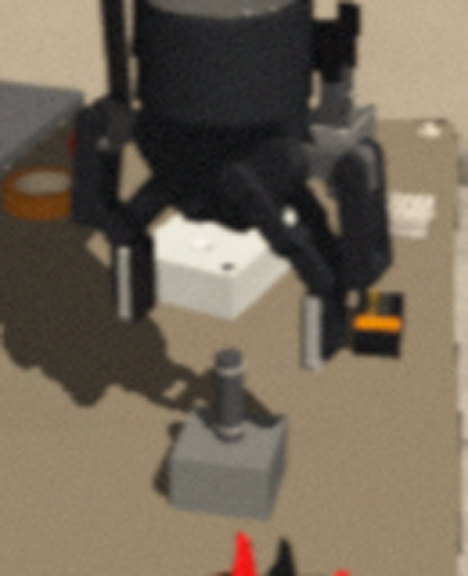

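The side view shows the fingers straddling the pin, with tips at crop (130,318) and (314,367). They are level with the pin top at (230,353), as my corrected offset predicts. Descending and closing.

Emit:
send_rows(targets=[0,0,0.05,0,0,0,1,0,0,0.05,0,0,0,1,0,0,0,0,0,0,1,0,0,0,0,0,0,-1,0,0,0,0,0,0,-1,0,0,0,0,0,0,-1,0,0,0,0,0,0,-1,0,0,0,0,0,0,-1,0,0,0,0,0,0,-1,0,0,0,0,0,0,-1,0,0,0,0,0,0,-1,0,0,0,0,0,0,-1], newtons=35)

```text
time: 7.9
tool_pos: [0.4943, 0.3702, 0.0306]
eef_rot: [180.0, -0.0, 69.7]
wrist_force: [0.9, 0.0, 5.2]
grip_width: 0.14
grasp_force: 34.2
```

Emit:
send_rows(targets=[0,0,-0.04,0,0,0,-1,0,0,-0.08,0,0,0,-1,0,0,-0.09,0,0,0,-1,0,0,-0.09,0,0,0,-1,-0.0942,0.0613,0,0,0,0,-1,-0.0942,0.0613,0,0,0,0,-1,-0.0942,0.0613,0,0,0,0,-1,-0.0942,0.0613,0,0,0,0,-1,-0.0942,0.0613,0,0,0,0,-1,-0.0942,0.0613,0,0,0,0,-1,0,0,0,0,0,0,-1,0,0,0,0,0,0,-1])

```text
time: 9.1
tool_pos: [0.5388, 0.1721, 0.1207]
eef_rot: [-180.0, -0.0, 69.6]
wrist_force: [0.1, 0.6, -0.5]
grip_width: 0.143
grasp_force: 34.4
```

Emit:
send_rows(targets=[0,0,0.065,0,0,0,-1,0,0,0.065,0,0,0,-1,0,0,0.065,0,0,0,-1,0,0,0,0,0,0,-1,0,0,0,0,0,0,-1])

```text
time: 9.6
tool_pos: [0.5383, 0.1742, 0.0622]
eef_rot: [-180.0, -0.0, 69.8]
wrist_force: [-0.3, -0.4, -0.0]
grip_width: 0.137
grasp_force: 34.4
```

```bash
python3 - <<'E'
from h import *
o=robot.observe(); print(o['tool_pos'],o['grip_width'])
s,ds=grab('side'); p,d=grab('top')
A=cv2.resize(s[155:235,225:305],(400,400),interpolation=2)
B=cv2.resize(p[170:250,215:295],(400,400),interpolation=2)
cv2.imwrite('pics/ins1.png',np.hstack([A,B])[:,:,::-1])
for z in(.034,.028): print(proj('side',[.539,.173,z]))
E
```

```text
[0.53829654 0.17424936 0.06220548] 0.13657413835105445
(np.float64(255.06479492138996), np.float64(204.448740677259))
(np.float64(255.11036925102633), np.float64(206.9814273555831))
```

View pics/ins1.png

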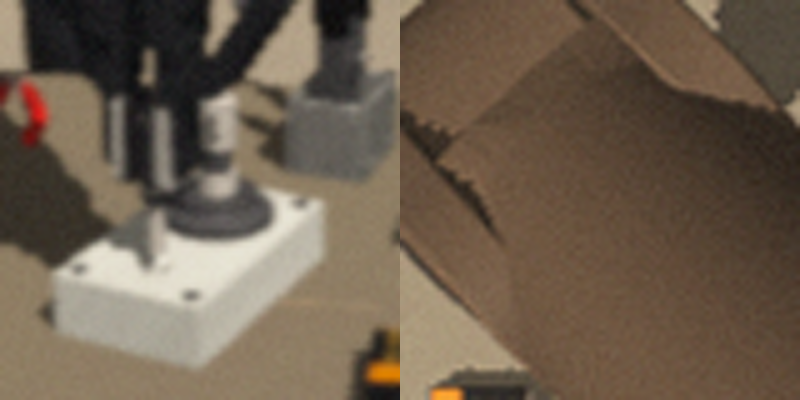

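The left half of the picture shows the pin shank just above the opening: shank end near (157,266), opening expected near (152,263). That is aligned within the chamfer's tolerance. The arm blocks the top view. Lowering gently by feel.

Emit:
send_rows(targets=[0,0,0.01,0,0,0,-1,0,0,0.01,0,0,0,-1,0,0,0.01,0,0,0,-1,0,0,0.01,0,0,0,-1,0,0,0,0,0,0,-1])

```text
time: 10.2
tool_pos: [0.5385, 0.1726, 0.0493]
eef_rot: [-180.0, 0.0, 69.7]
wrist_force: [-0.2, -0.1, -0.5]
grip_width: 0.139
grasp_force: 34.4
```

Emit:
send_rows(targets=[0,0,0.01,0,0,0,-1,0,0,0.01,0,0,0,-1,0,0,0.01,0,0,0,-1,0,0,0.01,0,0,0,-1,0,0,0,0,0,0,-1])

```text
time: 10.7
tool_pos: [0.5385, 0.1727, 0.0373]
eef_rot: [-180.0, 0.0, 69.7]
wrist_force: [-0.4, -0.9, -0.1]
grip_width: 0.139
grasp_force: 34.4
```

Emit:
send_rows(targets=[0,0,0.01,0,0,0,-1,0,0,0.007,0,0,0,-1,0,0,0.005,0,0,0,-1,0,0,0.005,0,0,0,-1,0,0,0,0,0,0,-1])

```text
time: 11.2
tool_pos: [0.5388, 0.1728, 0.0305]
eef_rot: [180.0, 0.0, 69.7]
wrist_force: [-3.0, -1.8, 9.7]
grip_width: 0.14
grasp_force: 35.8
```

Contact comes at the expected depth. Releasing and rising straight up.

Emit:
send_rows(targets=[0,0,0,0,0,0,1,0,0,0,0,0,0,1,0,0,0,0,0,0,1,0,0,0,0,0,0,1,0,0,0,0,0,0,1,0,0,0,0,0,0,1,0,0,-0.05,0,0,0,1,0,0,-0.1,0,0,0,1,0,0,-0.12,0,0,0,1,0,0,-0.12,0,0,0,1,0,0,-0.12,0,0,0,1,0,0,0,0,0,0,1])

```text
time: 12.4
tool_pos: [0.5412, 0.1746, 0.1889]
eef_rot: [179.6, -0.3, 69.7]
wrist_force: [-0.3, 0.3, 0.7]
grip_width: 1.003
grasp_force: 0.0
```

```bash
python3 - <<'E'
from h import *
o=robot.observe(); print(o['tool_pos'],o['grip_width'])
s,ds=grab('side'); W=world('side',ds)
P=W[170:215,235:270].reshape(-1,3); P=P[(np.hypot(P[:,0]-.5385,P[:,1]-.175)<.013)&(P[:,2]>.034)&(P[:,2]<.12)]
print(len(P),np.sort(P[:,2])[[0,-8,-3,-1]],P.mean(0), P[P[:,2]>.06].mean(0))
E
```

```text
[0.54120888 0.17455102 0.18890602] 1.0026532321290353
106 [0.03429493 0.06989639 0.07021204 0.07085236] [0.53762326 0.1766554  0.05416538] [0.53833735 0.17599617 0.06649188]
```

The pin top reads z = 0.071, so it is home. Now turning towards the pliers (tool yaw 166.4).

Emit:
send_rows(targets=[0,0,0,0,0,-0.94,1,0,0,0,0,0,-0.94,1,0,0,0,0,0,-0.94,1,0,0,0,0,0,-0.94,1,0,0,0,0,0,-0.94,1,0,0,0,0,0,-0.94,1,0,0,0,0,0,-0.94,1,0,0,0,0,0,-0.94,1,0,0,0,0,0,-0.94,1,0,0,0,0,0,-0.94,1,0,0,0,0,0,-0.94,1,0,0,0,0,0,-0.94,1])

```text
time: 13.65
tool_pos: [0.5381, 0.1725, 0.1822]
eef_rot: [-179.9, -0.0, 134.6]
wrist_force: [0.2, -0.8, 0.3]
grip_width: 0.998
grasp_force: 0.0
```

Emit:
send_rows(targets=[0,0,0,0,0,-0.94,1,0,0,0,0,0,-0.94,1,0,0,0,0,0,-0.94,1,0,0,0,0,0,-0.94,1,0,0,0,0,0,-0.94,1,0,0,0,0,0,-0.94,1,0,0,0,0,0,0,1,0,0,0,0,0,0,1])

```text
time: 14.45
tool_pos: [0.5384, 0.1726, 0.1823]
eef_rot: [-180.0, -0.0, 166.5]
wrist_force: [-0.2, -0.1, 0.7]
grip_width: 1.003
grasp_force: 0.0
```

Emit:
send_rows(targets=[0.0097,-0.1123,0,0,0,0,1,0.0097,-0.1123,0,0,0,0,1,0.0097,-0.1123,0,0,0,0,1,0.0097,-0.1123,0,0,0,0,1,0.0097,-0.1123,0,0,0,0,1,0.0097,-0.1123,0,0,0,0,1,0,0,0,0,0,0,1,0,0,0,0,0,0,1,0,0,0,0,0,0,1])

```text
time: 15.35
tool_pos: [0.4754, -0.0187, 0.1829]
eef_rot: [180.0, 0.0, 166.7]
wrist_force: [-0.7, 0.3, 0.4]
grip_width: 1.002
grasp_force: 0.0
```

```bash
python3 - <<'E'
from h import *
o=robot.observe(); T=o['tool_pos'];print(T,o['eef_rot'])
s,ds=grab('side'); W=world('side',ds)
y=np.array([.2334,.9724]); x=np.array([-.9724,.2334])
P=W[60:180,250:340].reshape(-1,3); P=P[(np.hypot(P[:,0]-.474,P[:,1]+.02)<.09)]
def show(lo,hi):
    Q=P[(P[:,2]>lo)&(P[:,2]<hi)]; r=Q[:,:2]-T[:2]; a=r@x; b=r@y
    print(lo,len(Q),'toolx',np.percentile(a,[2,50,98]).round(4),'tooly',np.percentile(b,[2,50,98]).round(4),'y>0 x',np.percentile(a[b>0],[2,98]).round(4),'y<0 x',np.percentile(a[b<0],[2,98]).round(4))
show(.195,.215); show(.08,.12); print(np.sort(P[P[:,2]<.15][:,2])[[-5,-1]],np.sort(P[P[:,2]>.15][:,2])[[0,5,15]])
E
```

```text
[ 0.47541315 -0.01870622  0.18294918] [1.79963744e+02 2.91593817e-02 1.66663671e+02]
0.195 102 toolx [-0.0114  0.0006  0.011 ] tooly [-0.0443  0.0454  0.059 ] y>0 x [-0.0116  0.0109] y<0 x [-0.0102  0.0111]
0.08 188 toolx [-0.0077  0.0025  0.0097] tooly [-0.0241  0.0182  0.0243] y>0 x [-0.008   0.0097] y<0 x [-0.0058  0.0098]
[0.1139932  0.11477016] [0.20208475 0.20259368 0.20425496]
```

The fingers are centred on the pliers to about 1 mm. Descending and squeezing.

Emit:
send_rows(targets=[0.003,0,0.09,0,0,0,1,0,0,0.09,0,0,0,1,0,0,0.09,0,0,0,1,0,0,0.09,0,0,0,1,0,0,0,0,0,0,1,0,0,0,0,0,0,-1,0,0,0,0,0,0,-1,0,0,0,0,0,0,-1,0,0,0,0,0,0,-1,0,0,0,0,0,0,-1,0,0,0,0,0,0,-1,0,0,0,0,0,0,-1], newtons=32)

```text
time: 16.6
tool_pos: [0.4758, -0.0211, 0.0768]
eef_rot: [-179.9, 0.2, 166.6]
wrist_force: [-2.3, -4.7, 15.4]
grip_width: 0.445
grasp_force: 30.1
```

Emit:
send_rows(targets=[0,0,-0.04,0,0,0,-1,0,0,-0.07,0,0,0,-1,0,0,-0.09,0,0,0,-1,0,0,-0.09,0,0,0,-1,0,0,-0.09,0,0,0,-1,0,0,0,0,0,0,-1,0,0,0,0,0,0,-1,0,0,0,0,0,0,-1])

```text
time: 17.4
tool_pos: [0.4736, -0.0198, 0.1882]
eef_rot: [-180.0, -0.0, 166.7]
wrist_force: [-0.8, -0.7, -1.1]
grip_width: 0.435
grasp_force: 34.0
```

```bash
python3 - <<'E'
from h import *
o=robot.observe(); T=o['tool_pos'];print(T,o['eef_rot'],o['wrist_force'],o['wrist_torque'])
s,ds=grab('side'); p,d=grab('top')
print(proj('side',[T[0],T[1],.124]),proj('side',[T[0],T[1],.17]))
W=world('side',ds); P=W[90:180,250:340].reshape(-1,3); P=P[(np.hypot(P[:,0]-T[0],P[:,1]-T[1])<.07)&(P[:,2]>.06)]
y=np.array([.2334,.9724]); x=np.array([-.9724,.2334])
for z in np.arange(.10,.22,.01):
    Q=P[abs(P[:,2]-z)<.005]; r=Q[:,:2]-T[:2]
    if len(Q)>3: print(round(z,3),len(Q),np.percentile(r@x,[3,50,97]).round(4),np.percentile(r@y,[3,50,97]).round(4))
print(np.sort(P[:,2])[[0,3,8]])
A=cv2.resize(s[80:200,230:350],(480,480),interpolation=2); cv2.imwrite('pics/pl1.png',A[:,:,::-1])
E
```

```text
[ 0.4736292  -0.01982199  0.18822601] [-1.79974254e+02 -4.94920898e-02  1.66652179e+02] [-0.75470149 -0.68135022 -1.06904885] [ 0.01199853 -0.00118453  0.00583016]
(np.float64(293.6070322199885), np.float64(138.59237952972646)) (np.float64(294.025752043718), np.float64(120.05454284116762))
0.11 4 [-0.0057 -0.0006  0.0031] [0.0094 0.014  0.0147]
0.12 45 [-0.0103  0.0033  0.0127] [-0.0186  0.0032  0.0163]
0.13 30 [-0.0016  0.0018  0.0061] [-0.0182 -0.0128  0.0178]
0.14 31 [-0.0018  0.0026  0.0058] [-0.019   0.0148  0.0183]
0.15 33 [-0.0046  0.0036  0.0084] [-0.0168  0.0145  0.0181]
0.16 35 [-0.0046  0.0037  0.0117] [0.0001 0.0163 0.0191]
0.17 50 [-0.0051  0.0049  0.0108] [-0.015   0.0127  0.0185]
0.18 42 [-0.0054  0.0035  0.0099] [-0.0155  0.0174  0.0221]
0.19 44 [-0.0067  0.0054  0.0099] [-0.0159  0.0173  0.0234]
0.2 56 [-0.0089  0.0056  0.0106] [-0.0203  0.0256  0.0317]
0.21 64 [-0.007   0.0054  0.0107] [-0.0184  0.028   0.0349]
[0.1142773  0.11493478 0.11610175]
```

View pics/pl1.png

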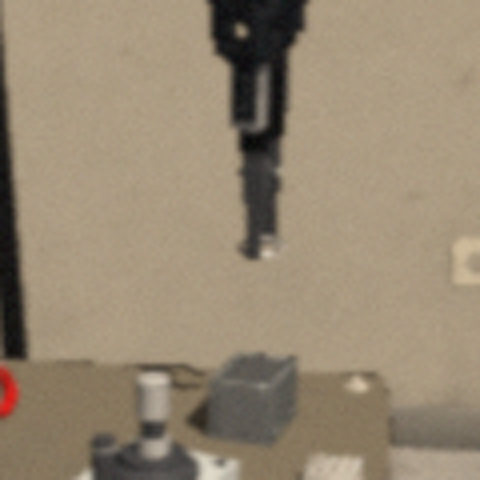

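The picture shows the pliers upright and clear of the stand, ring at (262,248). The stub top is at (153,378). Moving the ring above the stub.

Emit:
send_rows(targets=[-0.0072,0.0823,0,0,0,0,-1,-0.0072,0.0823,0,0,0,0,-1,-0.0072,0.0823,0,0,0,0,-1,-0.0072,0.0823,0,0,0,0,-1,-0.0072,0.0823,0,0,0,0,-1,-0.0072,0.0823,0,0,0,0,-1,0,0,0,0,0,0,-1,0,0,0,0,0,0,-1,0,0,0,0,0,0,-1])

```text
time: 18.4
tool_pos: [0.5206, 0.1205, 0.188]
eef_rot: [-179.9, -0.1, 166.6]
wrist_force: [-0.8, -0.1, -0.2]
grip_width: 0.439
grasp_force: 33.9
```

```bash
cat > m.py <<'E'
from h import *
Ts=[];Ws=[]
for i in range(6):
    s,ds=grab('side'); o=robot.observe(); Ts.append(o['tool_pos']); Ws.append(world('side',ds))
T=np.mean(Ts,0); print('T',T.round(4),np.std(Ts,0).round(4),o['eef_rot'].round(2),o['wrist_force'].round(1))
W=np.mean(Ws,0)
P=np.concatenate([w[90:235,235:315].reshape(-1,3) for w in Ws]); P=P[(np.hypot(P[:,0]-T[0],P[:,1]-T[1])<.03)&(P[:,2]>.045)]
for z in np.arange(.05,.20,.006):
    Q=P[abs(P[:,2]-z)<.003]
    if len(Q)>10: print(round(z,3),len(Q),'x',np.percentile(Q[:,0],[3,97]).round(4),'mid',np.percentile(Q[:,0],[3,97]).mean().round(4),'ymax',np.percentile(Q[:,1],[50,97]).round(4))
E
python3 m.py; python3 - <<'E'
from h import *
p,d=grab('top'); W=world('top',d); P=W.reshape(-1,3); Q=P[(np.hypot(P[:,0]-.52,P[:,1]-.121)<.06)]; print(len(Q),np.percentile(Q[:,2],[1,20,50]))
s,_=load('side')
a=s[130:210,235:315].astype(int).sum(2)//3
for r in range(0,80,3): print(r+130,' '.join('%3d'%v for v in a[r,16:58]))
E
```

```text
T [0.5209 0.1206 0.1885] [0.0001 0.0002 0.0002] [-1.7998e+02  1.0000e-02  1.6660e+02] [ 0.5  1.5 -0.5]
0.05 135 x [0.511  0.5272] mid 0.5191 ymax [0.1262 0.1309]
0.056 92 x [0.5133 0.5244] mid 0.5188 ymax [0.1265 0.129 ]
0.062 96 x [0.5109 0.5265] mid 0.5187 ymax [0.1269 0.1305]
0.068 115 x [0.5109 0.5263] mid 0.5186 ymax [0.1278 0.1308]
0.074 124 x [0.511  0.5263] mid 0.5187 ymax [0.1276 0.1307]
0.08 125 x [0.5111 0.5263] mid 0.5187 ymax [0.1277 0.1309]
0.086 133 x [0.5115 0.5265] mid 0.519 ymax [0.1224 0.1304]
0.116 205 x [0.506  0.5302] mid 0.5181 ymax [0.1296 0.1375]
0.122 172 x [0.508  0.5268] mid 0.5174 ymax [0.1144 0.1381]
0.128 152 x [0.5111 0.5267] mid 0.5189 ymax [0.1332 0.1376]
0.134 160 x [0.5112 0.5266] mid 0.5189 ymax [0.1081 0.1391]
0.14 142 x [0.5112 0.5266] mid 0.5189 ymax [0.1345 0.1384]
0.146 154 x [0.5111 0.5265] mid 0.5188 ymax [0.1342 0.1389]
0.152 169 x [0.5089 0.5307] mid 0.5198 ymax [0.1354 0.1396]
0.158 155 x [0.509  0.5307] mid 0.5198 ymax [0.1366 0.1399]
0.164 230 x [0.507  0.5305] mid 0.5188 ymax [0.1359 0.1396]
0.17 288 x [0.509  0.5303] mid 0.5197 ymax 
[... 4297 characters left out ...]
 133 121 115
199 198 168 109  62  60  62  63  58  63  68  70  74  79  80  83  83  82  90  92  91  92  89  85  82  78  80  76  92 149 191 215 214 215 201 189 178 174 170 149 128 117 118
202  94  92  82  58  60  63  69  98 148 161 144 125 112 100  97  92  94  93  97  98 100 113 125 141 161 186 205 213 214 207 198 183 175 171 172 174 175 171 156 131 118 116
205 109 101  85  73  71  78  90 123 176 204 211 212 213 213 212 212 212 211 214 212 215 216 217 215 215 208 202 189 177 175 177 172 176 177 172 175 177 171 152 128 119 116
208 198 178 144 100  83  91  97 132 181 208 212 212 212 216 214 216 214 214 215 216 214 212 204 193 188 175 175 170 171 174 177 175 178 177 174 161 143 125 116 120 117 116
```

```bash
cat > m2.py <<'E'
from h import *
from scipy.optimize import least_squares
import sys
F=[];D=[];T=[]
for i in range(8):
    s,ds=grab('side'); F.append(s.astype(float)); D.append(ds); T.append(robot.observe()['tool_pos'])
T=np.mean(T,0); G=np.mean(F,0).mean(2); print('T',T.round(4))
W=world('side',np.median(D,0))
def edges(r,c0,c1):
    g=G[r,c0:c1]; k=np.abs(np.gradient(g)); m=len(g)//2
    out=[]
    for sl in(slice(0,m),slice(m,None)):
        w=k[sl].copy(); j=w.argmax(); lo=max(0,j-2); hi=j+3
        out.append(c0+(0 if sl.start==0 else m)+(np.arange(len(w))[lo:hi]*w[lo:hi]).sum()/w[lo:hi].sum())
    return out
# height for given row on vertical axis at (x,y)
for z in [.068,.071,.075,.078,.081]+[float(a)+T[2] for a in(-.064,-.061,-.055,-.05,-.046,-.03,-.026,-.01,-.004,0)]:
    u,v=proj('side',[.5195,.1213,z]); e=edges(int(round(v)),int(u)-10,int(u)+12)
    print('z-T',round(z-T[2],3),'z',round(z,3),'edges',np.round(e,2),'mid',round(np.mean(e),2),'axis col',round(u,2),'-> x',round(.5195-(np.mean(e)-u)*.00222,4))
P=np.concatenate([world('side',d)[90:235,235:315].reshape(-1,3) for d in D])
Q=P[(P[:,2]>.066)&(P[:,2]<.083)&(np.hypot(P[:,0]-.519,P[:,1]-.121)<.014)]
r=least_squares(lambda c:np.hypot(Q[:,0]-c[0],Q[:,1]-c[1])-.009,[.519,.121],loss='soft_l1',f_scale=.001).x; print('stub',r.round(4),len(Q))
y=np.array([.2334,.9724]); x=np.array([-.9724,.2334])
for lo,hi in((-.014,-.001),(-.030,-.02),(-.045,-.03),(-.063,-.05),(-.075,-.066)):
    Q=P[(P[:,2]>T[2]+lo)&(P[:,2]<T[2]+hi)]; q=Q[:,:2]-T[:2]; b=q@y; a=q@x; k=(abs(a)<.02)&(b>.008)&(b<.026); k2=(abs(a)<.02)&(b<-.004)&(b>-.025)
    print(lo,k.sum(),'near tooly med',np.percentile(b[k],[20,50,80]).round(4),'x',np.percentile(a[k],[5,95]).round(4),'far',k2.sum(), (np.percentile(b[k2],[20,50,80]).round(4) if k2.sum()>5 else ''))
E
python3 m2.py
```

```text
T [0.5211 0.1214 0.1887]
z-T -0.121 z 0.068 edges [265.89 271.48] mid 268.68 axis col 267.34 -> x 0.5165
z-T -0.118 z 0.071 edges [265.9  271.44] mid 268.67 axis col 267.33 -> x 0.5165
z-T -0.114 z 0.075 edges [265.98 271.68] mid 268.83 axis col 267.32 -> x 0.5162
z-T -0.111 z 0.078 edges [265.9  271.64] mid 268.77 axis col 267.32 -> x 0.5163
z-T -0.108 z 0.081 edges [265.02 271.74] mid 268.38 axis col 267.31 -> x 0.5171
z-T -0.064 z 0.125 edges [263.1  273.01] mid 268.05 axis col 267.23 -> x 0.5177
z-T -0.061 z 0.128 edges [263.1  272.75] mid 267.92 axis col 267.22 -> x 0.5179
z-T -0.055 z 0.134 edges [263.13 272.81] mid 267.97 axis col 267.21 -> x 0.5178
z-T -0.05 z 0.139 edges [262.88 272.79] mid 267.84 axis col 267.2 -> x 0.5181
z-T -0.046 z 0.143 edges [261.86 272.77] mid 267.32 axis col 267.19 -> x 0.5192
z-T -0.03 z 0.159 edges [261.06 273.73] mid 267.39 axis col 267.16 -> x 0.519
z-T -0.026 z 0.163 edges [261.12 271.49] mid 266.3 axis col 267.15 -> x 0.5214
z-T -0.01 z 0.179 edges [260.6 272.7] mid 266.65 axis col 267.12 -> x 0.5205
z-T -0.004 z 0.185 edges [260.22 272.87] mid 266.54 axis col 267.11 -> x 0.5208
z-T 0.0 z 0.189 edges [266.48 273.47] mid 269.97 axis col 267.1 -> x 0.5131
stub [0.5197 0.1202] 474
-0.014 366 near tooly med [0.0167 0.0178 0.0191] x [-0.0065  0.009 ] far 207 [-0.0143 -0.013  -0.0119]
-0.03 332 near tooly med [0.0148 0.0165 0.0178] x [-0.0054  0.0107] far 59 [-0.0179 -0.0154 -0.0099]
-0.045 357 near tooly med [0.0149 0.0163 0.0175] x [-0.0055  0.0081] far 187 [-0.0172 -0.0154 -0.0141]
-0.063 232 near tooly med [0.0137 0.0152 0.0164] x [-0.002   0.0063] far 218 [-0.0176 -0.0162 -0.0147]
-0.075 196 near tooly med [0.0105 0.0141 0.0157] x [-0.0066  0.0096] far 155 [-0.017  -0.015  -0.0123]
```

Emit:
send_rows(targets=[-0.002,0.004,0,0,0,0,-1,0,0,0.045,0,0,0,-1,0,0,0.035,0,0,0,-1,0,0,0.01,0,0,0,-1,0,0,0.01,0,0,0,-1,0,0,0.01,0,0,0,-1,0,0,0,0,0,0,-1,0,0,0,0,0,0,-1])

```text
time: 19.95
tool_pos: [0.522, 0.1227, 0.1559]
eef_rot: [180.0, 0.0, 166.7]
wrist_force: [0.5, 0.3, -1.1]
grip_width: 0.44
grasp_force: 34.0
```

Emit:
send_rows(targets=[0,0,0.008,0,0,0,-1,0,0,0.008,0,0,0,-1,0,0,0.008,0,0,0,-1,0,0,0,0,0,0,-1,0,0,0,0,0,0,-1])

```text
time: 20.45
tool_pos: [0.5219, 0.1226, 0.1484]
eef_rot: [-180.0, -0.0, 166.7]
wrist_force: [-0.2, -0.4, -0.3]
grip_width: 0.437
grasp_force: 34.0
```

```bash
cat > m3.py <<'E'
from h import *
F=[];T=[];f=[]
D=[]
for i in range(8):
    s,ds=grab('side'); F.append(s.astype(float)); o=robot.observe(); T.append(o['tool_pos']); f.append(o['wrist_force']); D.append(ds)
print('T',np.mean(T,0).round(4),'f',np.mean(f,0).round(2))
np.save('/tmp/avg.npy',np.mean(F,0)); G=np.mean(F,0).mean(2)
for z in(.042,.058,.07,.087): print(z,np.round(proj('side',[.5195,.1213,z]),1))
for r in range(168,200): print(r,' '.join('%3d'%v for v in G[r,256:282]))
E
python3 m3.py
```

```text
T [0.5219 0.1226 0.1486] f [-0.16  0.38 -1.12]
0.042 [267.4 191.7]
0.058 [267.4 185.1]
0.07 [267.3 180. ]
0.087 [267.3 172.8]
168 154 154 154 153 154 144 107  66  53  55  73 105  99  66  56  75 120 146 152 151 153 153 154 154 152 153
169 152 152 152 153 152 143 105  64  52  55  75 107 100  66  56  75 120 145 151 152 152 153 153 154 153 153
170 147 146 147 147 145 138 104  63  53  56  72 100  92  64  56  73 110 134 139 139 142 146 152 152 152 152
171 128 129 128 127 127 121  97  66  55  56  66  80  75  60  55  64  83 100 105 103 107 128 142 146 146 147
172 119 119 119 119 119 114  95  67  56  56  65  81  91  91  85  77  79  96 106 107 111 120 127 129 128 128
173 118 118 120 118 117 113  95  70  57  56  72 110 143 154 145 119 100 106 115 117 117 119 119 119 119 119
174 118 118 118 118 116 114  97  71  56  56  76 124 167 181 180 161 137 131 127 120 119 118 119 119 117 116
175 118 118 118 118 117 114  97  71  56  55  78 130 174 191 189 176 162 165 155 129 119 119 117 118 116 109
176 119 119 119 118 117 110  91  68  55  56  75 119 153 168 164 153 149 166 163 137 121 119 118 117 117 108
17
[... 1781 characters left out ...]
 166 158 135 100  78  73  78  98 135 166 176 173 162
194  70  69  60  49  51  63  71  73  77  89 103 117 129 131 118  99  82  74  71  72  79 102 141 179 197 199
195  63  64  58  48  44  51  61  68  71  75  79  87  89  91  85  77  75  74  70  68  71  79 107 155 196 208
196  62  65  61  59  53  52  54  58  62  68  69  73  76  77  77  74  74  72  71  73  76  80  91 136 186 208
197  64  64  64  65  68  67  64  61  62  67  70  74  77  78  80  76  77  79  79  81  84  80  89 130 184 211
198  63  63  63  65  72  75  73  74  76  79  80  84  88  89  89  86  86  85  83  85  84  81  86 131 186 213
199  63  63  59  58  67  72  77  79  81  82  84  85  89  91  92  91  89  89  85  82  78  76  94 148 197 215
```

No contact so far. In the averaged pixels the ring's silhouette centre (column 267.5) matches the stub's (267.7). Continuing down to the groove.

Emit:
send_rows(targets=[0,0,0.01,0,0,0,-1,0,0,0.01,0,0,0,-1,0,0,0.01,0,0,0,-1,0,0,0.01,0,0,0,-1,0,0,0.01,0,0,0,-1,0,0,0.01,0,0,0,-1,0,0,0.01,0,0,0,-1,0,0,0,0,0,0,-1,0,0,0,0,0,0,-1])

```text
time: 21.75
tool_pos: [0.5219, 0.1226, 0.1275]
eef_rot: [-180.0, -0.0, 166.7]
wrist_force: [-0.4, 0.6, -0.1]
grip_width: 0.435
grasp_force: 34.0
```

```bash
sed -i 's/for r in range(168,200).*//' m3.py; cat >> m3.py <<'E'
P=np.array([world('side',d) for d in D]).mean(0)
for r in range(173,190): print(r,'y-.1',[int(round(1e4*(P[r,c,1]-.1))) for c in range(258,278)])
A=np.load('/tmp/avg.npy').astype(np.uint8); save(A,'fin.png',(240,145,300,205),9.5)
E
python3 m3.py
```

```text
T [0.522  0.1226 0.1276] f [ 0.24 -0.02 -0.9 ]
0.042 [267.4 191.7]
0.058 [267.4 185.1]
0.07 [267.3 180. ]
0.087 [267.3 172.8]
173 y-.1 [-2008, -2005, -2033, 375, 368, 384, 388, 402, 402, 403, 163, 169, 158, 84, -2065, -2079, -2057, -2078, -2086, -2072]
174 y-.1 [-1942, -1933, -1953, 385, 383, 392, 393, 390, 407, 395, 224, 222, 220, 197, -1980, -2001, -1987, -1998, -1992, -2003]
175 y-.1 [-1862, -1861, -1879, 370, 384, 384, 391, 401, 408, 392, 274, 268, 258, 231, -1917, -1915, -1924, -1935, -1919, -1923]
176 y-.1 [-515, -1802, -1802, -1818, 378, 392, 386, 396, 393, 293, 288, 270, 1269, 234, -1845, -1836, -1836, -1860, -1855, -1858]
177 y-.1 [-1721, -1716, -1727, -1730, 370, 392, 391, 386, 391, 292, 285, 267, 265, 247, -1778, -1766, -1775, -1764, -1785, -1778]
178 y-.1 [-1648, -1646, -386, -1652, 379, 392, 394, 394, 390, 288, 281, 273, 252, 238, -420, -1689, -1699, -1706, -1696, -1706]
179 y-.1 [-1592, -1585, -1591, -1593, 374, 373, 382, 375, 391, 289, 294, 285, 258, 234, -1626, -1615, -369, -1628, -1637, -1625]
180 y-.1 [-1502, -1515, -276, -1518, 375, 379, 395, 1389, 389, 288, 298, 2
[... 503 characters left out ...]
, 392, 290, 289, 279, 256, 231, 135, 143, -60, -1291, -1295, -1288]
185 y-.1 [-1167, -1176, -1181, -1179, -1171, 375, 380, 395, 383, 267, 273, 261, 229, -1199, 148, 179, 158, -1224, -1215, -1222]
186 y-.1 [-1100, -1106, -1106, 268, -775, 373, 379, 385, 382, 274, 266, 260, 227, -1139, -1147, -1153, -1157, -1144, -1161, -1160]
187 y-.1 [-1044, -1036, -1043, 294, 313, 368, 377, 384, 388, 273, 261, 257, 295, 296, -1079, -1088, -1095, -1095, -1097, -1108]
188 y-.1 [-977, -968, -993, -986, 322, 377, 375, 386, 384, 355, 338, 341, 322, 315, -1013, -1016, -1026, -1032, 151, -1036]
189 y-.1 [-907, -915, -924, -915, -930, 376, 373, 379, 394, 358, 334, 342, 1269, 227, -944, -954, -966, -968, -969, -973]
```

View pics/fin.png

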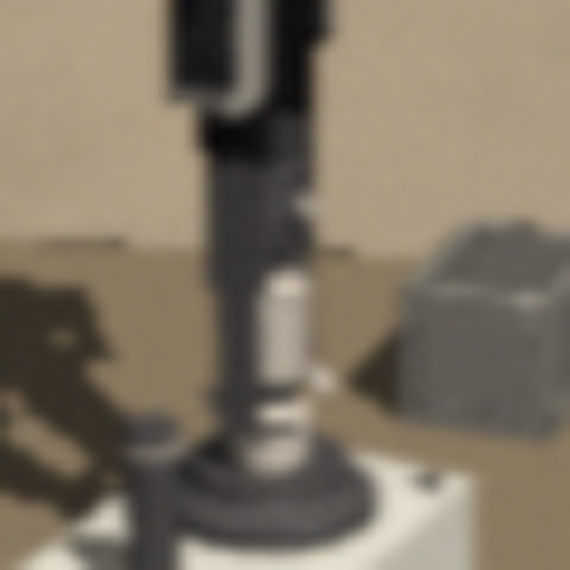

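The picture shows the near ring arc at (285,410), in front of the dark groove at (280,392). The far arc's end is at (322,380). The pin is home at lower left. I'll fit the ring's centre from depth.

```bash
python3 - <<'E'
from h import *
from scipy.optimize import least_squares
P=[]
for i in range(8):
    _,d=grab('side'); W=world('side',d); P+= [W[r,c] for r,c in [(184,272),(184,273),(185,272),(185,273),(185,274),(187,261),(187,262),(188,262),(187,270),(187,271),(188,267),(188,268),(188,269),(188,270),(188,271),(189,267),(189,268),(189,269)]]
P=np.array(P).reshape(8,-1,3); M=np.median(P,0); print(M.round(4))
def f(c,r0=.0135):
    q=M-c; h=np.hypot(q[:,0],q[:,1])-r0; return np.hypot(h,q[:,2])-.002
r=least_squares(f,[.5195,.121,.058],loss='soft_l1',f_scale=.001); print('ring',r.x.round(4),(r.fun*1e3).round(1))
W=P  # stub fit
Q=np.concatenate([world('side',grab('side')[1])[176:183,262:274].reshape(-1,3) for i in range(6)])
Q=Q[(np.hypot(Q[:,0]-.519,Q[:,1]-.1205)<.0115)]
print('stub',least_squares(lambda c:np.hypot(Q[:,0]-c[0],Q[:,1]-c[1])-.009,[.519,.121],loss='soft_l1',f_scale=.001).x.round(4),len(Q))
B=world('side',load('side')[1])[197:203,257:272].reshape(-1,3); print('boss/base z',np.percentile(B[:,2],[10,50,90]).round(4))
T=world('side',load('side')[1])[173:176,268:272]; print('stub top z',T[...,2].round(4))
E
```

```text
[[0.5101 0.1141 0.058 ]
 [0.5078 0.1143 0.0582]
 [0.5101 0.1138 0.0555]
 [0.5074 0.1174 0.0571]
 [0.5054 0.1155 0.0564]
 [0.5326 0.1288 0.0559]
 [0.5299 0.1318 0.0573]
 [0.5301 0.131  0.0545]
 [0.5132 0.1243 0.0549]
 [0.5104 0.129  0.0571]
 [0.5185 0.1346 0.0567]
 [0.5165 0.1334 0.0563]
 [0.5142 0.1341 0.0567]
 [0.512  0.1334 0.0565]
 [0.51   0.1323 0.0561]
 [0.5182 0.137  0.0554]
 [0.5164 0.1338 0.0541]
 [0.5142 0.1341 0.0543]]
ring [0.5201 0.1202 0.0556] [ 0.9  0.6 -0.4 -0.4  0.1 -0.3  0.4 -0.4  3.5 -0.5 -0.5 -1.3 -0.   0.2
  0.3  1.5 -0.3  0.1]
stub [0.5198 0.1204] 209
boss/base z [0.028  0.0329 0.0427]
stub top z [[0.0852 0.0849 0.0841 0.0823]
 [0.0846 0.0841 0.0856 0.0832]
 [0.0838 0.0843 0.0833 0.0838]]
```

The ring centre matches the stub axis within 0.4 mm. Its height is about 0.0573 after correcting the camera's roughly −1.7 mm z bias. One tiny lift, then a check.

Emit:
send_rows(targets=[0,0,-0.002,0,0,0,-1,0,0,0,0,0,0,-1,0,0,0,0,0,0,-1,0,0,0,0,0,0,-1,0,0,0,0,0,0,-1])

```text
time: 23.35
tool_pos: [0.5219, 0.1225, 0.1281]
eef_rot: [-180.0, -0.0, 166.7]
wrist_force: [-0.6, 0.9, -0.7]
grip_width: 0.438
grasp_force: 34.0
```

```bash
python3 - <<'E'
from h import *
o=robot.observe(); print(o['tool_pos'],o['wrist_force'],o['grip_width'],o['time']); print(robot.sign_off())
E
```

```text
[0.52188733 0.12253894 0.12809662] [-0.56570329  0.87634993 -0.72571036] 0.43766447721649376 23.35
the job is handed in; nothing more can be done
None
```

I handed the job in at 23.35 s: the pin is home and released, and the pliers are held upright and squeezed, with the spread ring centred on the stub to about 0.4 mm, level with the groove to about 1 mm and not touching the shaft; sign-off returned no verdict.

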